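Unstack a board set into its coating pallets

TASK

The four circuit boards of one controller have come to the coating bench standing on top of each other. Take the stack apart and lay each board in the black coating pallet whose pocket has its shape and size, component side up, centred, square to the pocket and with all its feet down on the pocket floor. Set the boards down gently rather than dropping or tipping them, and leave the cup and the solvent tin alone.

Things in the scene. Friction and masses are not known exactly. Their poses are not given: they have to be found in the camera images.
- round_board: Round lamp board, 40 mm across, top of the stack at the start, its feet on the radio board. Green laminate, pale rim, 2 mm thick, on three brass standoffs, 6 mm wide, 15 mm long. Origin: board centre, level with the feet's undersides (laminate 15 to 17 mm above it); z up. White lens 12 mm wide, 6 mm high in the middle; standoffs on a 27 mm circle. 20 g.
- radio_board: Square radio board, 50 x 50 mm, second in the stack, standing loose on the control board. Green laminate, pale rim, 2 mm thick, on four brass standoffs, 6 mm wide, 15 mm long. Origin: board centre, level with the feet's undersides (laminate 15 to 17 mm above it); z up. Black pin sockets 8.5 mm high along the -x and +x edges; +y and -y edges free. Standoffs 6 mm from the edges. 30 g.
- control_board: Control board, 86 (x) x 60 (y) mm, third in the stack, standing loose on the power board. Green laminate, pale rim, 2 mm thick, on four brass standoffs, 6 mm wide, 15 mm long. Origin: board centre, level with the feet's undersides (laminate 15 to 17 mm above it); z up. White connector (9 mm high) at the -x end, black socket at +x; long edges (+-y) free. Standoffs 5 to 6 mm from the edges. 60 g.
- power_board: Power board, 124 (x) x 66 (y) mm, bottom of the stack. Green laminate, pale rim, 2 mm thick, on four brass standoffs, 6 mm wide, 15 mm long. Origin: board centre, level with the feet's undersides (laminate 15 to 17 mm above it); z up. Grey terminals (16 mm high) at the -x end, black capacitors (18 mm) at +x, transformer (10 mm) amid; long edges (+-y) free. Standoffs 5 mm inside. 140 g.
- round_pallet: Coating pallet, black resin plate 8 mm thick fixed on the bench, with a round pocket 56 mm in diameter in a square plate of 68 mm; the pocket is 4 mm deep with a grey floor 4 mm above the origin. Made for the 40 mm round board with 8 mm to spare all round. Origin: centre of the underside, on the bench; z up.
- radio_pallet: Coating pallet, black resin plate 8 mm thick fixed on the bench, with a square pocket of 66 x 66 mm in a plate of 78 x 78 mm; the pocket is 4 mm deep with a grey floor 4 mm above the origin. Made for the 50 mm square board with 8 mm to spare all round. Origin: centre of the underside, on the bench; z up.
- control_pallet: Coating pallet, black resin plate 8 mm thick fixed on the bench, with a pocket 102 mm (x) x 76 mm (y) in a plate of 114 x 88 mm; the pocket is 4 mm deep with a grey floor 4 mm above the origin. Made for the 86 x 60 mm control board with 8 mm to spare all round. Origin: centre of the underside, on the bench; z up.
- power_pallet: Coating pallet, black resin plate 8 mm thick fixed on the bench, with a pocket 140 mm (x) x 82 mm (y) in a plate of 152 x 94 mm; the pocket is 4 mm deep with a grey floor 4 mm above the origin. Made for the 124 x 66 mm power board with 8 mm to spare all round. Origin: centre of the underside, on the bench; z up.
- cup: White ceramic cup, 72 mm across and 62 mm high, a red brush leaning in it up to about 100 mm high and inside 40 mm of the axis; nearer the robot than the work. Leave it alone. Origin: centre of the underside.
- tin: Green solvent tin with a red cap, 50 x 85 mm and 133 mm high, standing beyond the work. Leave it alone. Origin: centre of the underside.

How it is judged:
At the end, for the whole second after the job is handed in: Each board stands in its own pallet: within 10 mm of the pocket centre, feet on its floor (3 mm), tilt under 0.08 rad, square to the pocket within 0.2 rad (half turns free; quarter turns for the square board; any turn for the round one), at rest; cup and tin within 15 mm of their start (horizontal distance between round_board and round_pallet below 0.01 m and z of round_board in the frame of round_pallet between 0.001 and 0.007 m and angle between each of round_board, radio_board, control_board, power_board's own z axis and vertical below 0.08 rad and linear speed of each of round_board, radio_board, control_board, power_board below 0.02 m/s and horizontal distance between radio_board and radio_pallet below 0.01 m and z of radio_board in the frame of radio_pallet between 0.001 and 0.007 m and (angle between the x axis of radio_board and the x axis of radio_pallet, either way round below 0.2 rad or angle between the x axis of radio_board and the y axis of radio_pallet, either way round below 0.2 rad) and horizontal distance between control_board and control_pallet below 0.01 m and z of control_board in the frame of control_pallet between 0.001 and 0.007 m and angle between the x axis of control_board and the x axis of control_pallet, either way round below 0.2 rad and horizontal distance between power_board and power_pallet below 0.01 m and z of power_board in the frame of power_pallet between 0.001 and 0.007 m and angle between the x axis of power_board and the x axis of power_pallet, either way round below 0.2 rad and distance of each of cup, tin from where it was at the start of the episode below 0.015 m); the robot touches nothing.
It fails at once if the cup or the tin is knocked over or shifted by more than 15 mm (distance of any of cup, tin from where it was at the start of the episode above 0.015 m or angle between any of cup, tin's own z axis and vertical above 0.3 rad).
It fails at once if a board is tipped by more than 0.6 rad (angle between any of round_board, radio_board, control_board, power_board's own z axis and vertical above 0.6 rad).
It fails at once if a board is dropped or thrown (moves faster than 0.6 m/s, a fall of about 18 mm, while not held) ((linear speed of round_board above 0.6 m/s and contact force between the fingers and round_board below 0.05 N) or (linear speed of radio_board above 0.6 m/s and contact force between the fingers and radio_board below 0.05 N) or (linear speed of control_board above 0.6 m/s and contact force between the fingers and control_board below 0.05 N) or (linear speed of power_board above 0.6 m/s and contact force between the fingers and power_board below 0.05 N)).
It also fails if it takes over 128 s, if anything falls off the work surface, if the arm or the gripper's body presses on something with over 40 N, if the wrist force passes 120 N, or if a joint passes its speed limit or range.

ROBOT

A 6-joint arm with a two-finger parallel gripper is mounted at the origin on the work surface. World frame = base frame: x ahead of the robot, y to its left, z up, the work surface at z = 0. Lengths are in m, angles in rad, forces in N, time in s.
With the tool pointing down it reaches from about 0.25 to 0.725 m from the base axis. Payload 4 kg.
Tool frame: the origin (TCP) lies on the centre line of the jaws, within the pads' length; the fingertips stand ahead of it and the grasp point (between the pads) lies 11 mm behind it (bot.tip_extent is the z of the fingertips in the tool frame, in m); z points along the fingers, y is the direction in which the jaws open and shut (so a half turn about z gives the same grasp; the last joint's range is limited). The gripper opens to 85 mm and grips with 20 to 120 N. Pads are 22 mm wide; open, the fingers measure 114 mm over their backs; the gripper's body (76 mm by 85 mm) begins 54 mm behind the grasp point. The pads swing forward as they close: fully open they stand 13 mm farther back than shut.
Start: joints at [-1.308, 0.241, 0.005, 1.335, 0, 1.571], TCP at [0.13, -0.483, 0.239] pointing down, gripper open.
Joint ranges: [-2.72, 2.72], [-1.05, 1.87], [-1.09, 1.28], [-1.99, 2.15], [-1.42, 1.44], [-3.14, 3.14]. Speed limits (rad/s): [2.79, 2.79, 3.14, 3.14, 3.14, 3.14].

INTERFACE

Orientations are given as a unit quaternion [x, y, z, w].
In Python, from workcell import bot gives the robot as it stands.
- The arm moves only by the shell command python3 -m jog 'ROWS'. ROWS is JSON, a list that holds one entry, the list of rows, each a list of 7 numbers: the shift along the world's x, y, z in m, then the turn, a rotation vector about the world's x, y, z in degrees, then the closure in counts, from 0 (fully open) to 255 (shut). In form: [[[tx, ty, tz, ax, ay, az, fingers], ...]]. A call has 1 to 10 rows; each row is the pose to reach, as a shift and turn from the pose commanded when the call began; what a row does not reach only later rows make up. A row lasts 1/12 s, in which the tool goes at most 41.7 mm and 7.16 degrees, less where a joint would pass 70% of its speed; a pose out of reach is approached as far as the arm can. A call with a gripper value outside its range is refused whole. The fingers move at their own pace and stop on an object; the grip force is fixed at half the most. Time passes only in rows, so rows that repeat a pose let the fingers close. It gives the time, the measured TCP pose, the force and the opening at its end, in the units of the state.
- bot.get_obs(): the state, without advancing time (a new reading comes with each control period).
- bot.camera(name): name is "scene" or "top" or "wrist"; returns the picture (384x512x3 uint8, blue, green, red); there is no depth.
- bot.camera_model(name): a dict with "K" (3x3 intrinsics, pixels), "T" (4x4, takes a point from camera to world coordinates). Camera axes: x right, y down, z forward; pixel columns grow to the right and rows downward; lengths in m; the calibration is good to about 2 mm. A picture is of the moment at which its call begins: read the wrist's pose just before it. camera_model takes no time and is no camera call; for the wrist camera it gives the pose at the moment of the call.
- bot.job_done(): hands the job in, once; it reports no verdict.
The state is a dict: "clock": time; "joint_pos": joint angles; "joint_vel": joint speeds; "tau": joint torques, N m; "eef_pos": TCP position; "tool_rot": TCP orientation; "ft_force": force on the tool from outside, world axes, zero at the start; "ft_torque": the same for the moment, N m; "grip_width": finger opening in m.
Only numpy, scipy, OpenCV 4.12 (cv2) and the standard library are available. Lean on these libraries where they do the work, as an engineer would, in place of code of your own. Each camera call takes 0.05 s, during which the arm holds its last target. There are 200 camera calls.

## Working session

There is one attempt and no reset: what is moved stays moved. The work goes in short steps, Python scripts to look and compute and a shell command to move; the robot and the scene stay as the last step left them, time stands still between calls to the robot, and variables do not carry over. Pictures are saved under pics/ and viewed, about 12 in all and at most 16, crops included, and the job is handed in when it is done.

```bash
ls; mkdir -p pics
python3 - <<'E'
from workcell import bot
import cv2,numpy as np
o=bot.get_obs();print(o['clock'],o['eef_pos'],o['tool_rot'],o['grip_width'],bot.tip_extent)
for n in('top','scene'):
    im=bot.camera(n);cv2.imwrite(f'pics/{n}0.png',im)
    m=bot.camera_model(n);print(n,np.round(m['K'],1).tolist(),np.round(m['T'],4).tolist())
    cv2.imwrite(f'pics/{n}0b.png',cv2.resize(im,(800,600),interpolation=cv2.INTER_CUBIC))
E
```

```text
pics
0.0 [ 0.12974062 -0.48226093  0.23840606] [ 9.91384285e-01  1.30981486e-01 -1.06232749e-04 -1.01860619e-03] 0.08529809259205721 0.008
top [[375.5, 0.0, 253.6], [0.0, 375.5, 197.4], [0.0, 0.0, 1.0]] [[-0.002, -0.9987, 0.0514, 0.5051], [-0.9999, 0.0029, 0.0168, -0.0062], [-0.0169, -0.0514, -0.9985, 1.0492], [0.0, 0.0, 0.0, 1.0]]
scene [[441.0, 0.0, 251.5], [0.0, 441.0, 195.6], [0.0, 0.0, 1.0]] [[-0.4398, 0.7335, -0.5183, 1.2082], [0.8981, 0.3631, -0.2482, 0.2974], [0.0061, -0.5746, -0.8184, 1.0949], [0.0, 0.0, 0.0, 1.0]]
```

View pics/top0b.png

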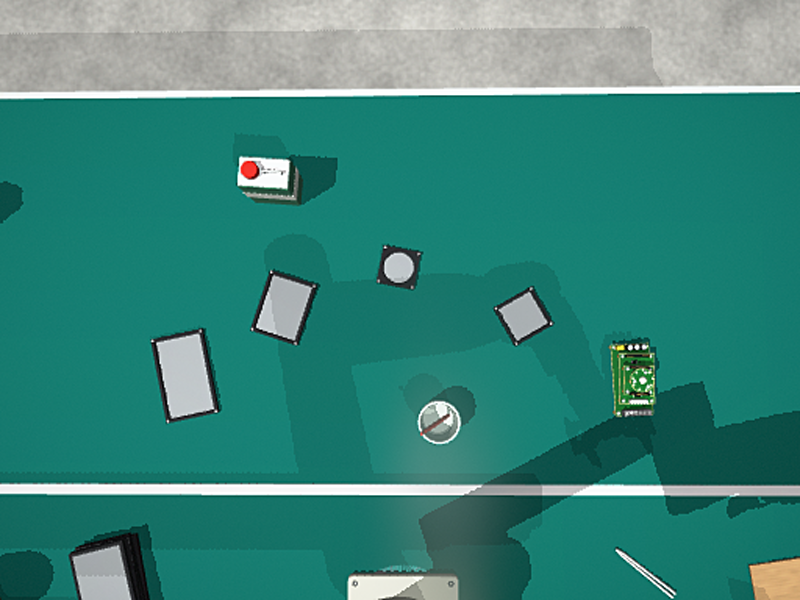

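View pics/scene0b.png

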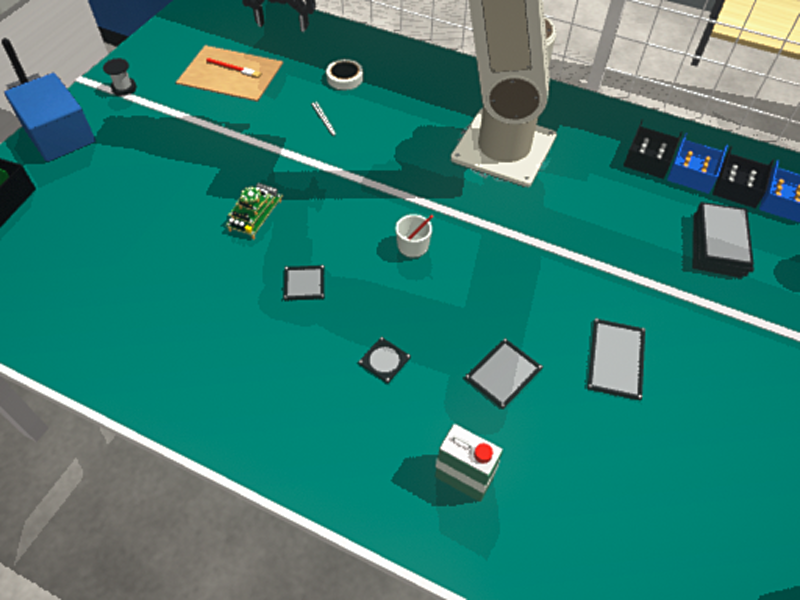

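The top view, in 800x600 pixels, shows the stack at about (633,380). The pallets are round (400,267), radio (523,316), control (285,307) and power (185,375). The cup is at (440,422) and the tin at (267,178). Next I'll fit the pallets and roughly locate the stack.

```bash
cat > h.py <<'E'
from workcell import bot
import cv2,numpy as np
from scipy.spatial.transform import Rotation as R
def ray(m,uv,z):
    d=m['T'][:3,:3]@np.linalg.inv(m['K'])@np.array([uv[0],uv[1],1.]);o=m['T'][:3,3]
    return o+d*(z-o[2])/d[2]
def proj(m,p):
    q=np.linalg.inv(m['T'])@np.append(p,1.);q=m['K']@q[:3];return q[:2]/q[2]
def st():
    o=bot.get_obs();r=R.from_quat(o['tool_rot'])
    y=r.as_matrix()[:,1];z=r.as_matrix()[:,2]
    print('t%.2f'%o['clock'],'pos',np.round(o['eef_pos'],4),'yaw_y',round(np.degrees(np.arctan2(y[1],y[0])),2),'z',np.round(z,3),'w',round(o['grip_width'],4),'F',np.round(o['ft_force'],1),'q',np.round(o['joint_pos'],2),'tip',bot.tip_extent);return o
E
python3 - <<'E'
from h import *
for n in('top','scene'):
    im=cv2.imread(f'pics/{n}0.png');m=bot.camera_model(n)
    hsv=cv2.cvtColor(im,cv2.COLOR_BGR2HSV)
    g=((hsv[...,1]<45)&(hsv[...,2]>90)).astype('uint8')*255
    for c in cv2.findContours(g,cv2.RETR_EXTERNAL,cv2.CHAIN_APPROX_NONE)[0]:
        a=cv2.contourArea(c)
        if not 200<a<4000: continue
        w=np.array([ray(m,p[0],.004)[:2] for p in c])*1000
        r=cv2.minAreaRect(w.astype('float32'))
        print(n,c.reshape(-1,2).mean(0).round(),'ctr',np.round(r[0],1),'size',np.round(r[1],1),'ang',round(r[2],1))
m=bot.camera_model('top')
print(ray(m,np.array([637,380])*.64,.068),ray(m,np.array([633,380])*.64,.02))
print(ray(m,np.array([440,422])*.64,.06),ray(m,np.array([267,172])*.64,.133))
o=st();mw=bot.camera_model('wrist');print(np.round(mw['K'],1).tolist());Tt=np.eye(4);Tt[:3,:3]=R.from_quat(o['tool_rot']).as_matrix();Tt[:3,3]=o['eef_pos'];print(np.round(np.linalg.inv(Tt)@mw['T'],4))
E
```

```text
top [258. 375.] ctr [76.3  1.7] size [ 45.2 188. ] ang 0.3
top [ 65. 368.] ctr [ 87.6 531.4] size [96.2 86.2] ang 14.4
top [255. 313.] ctr [242.6  14.7] size [  19.1 1402.9] ang 0.1
top [280. 272.] ctr [359.4 -62.7] size [74.3 72.6] ang 33.6
top [119. 240.] ctr [441.3 388.2] size [148.1  83. ] ang 12.0
top [335. 202.] ctr [ 545.6 -212.9] size [65.2 64.9] ang 30.2
top [182. 196.] ctr [564.1 210.9] size [ 77.6 105.5] ang 72.0
top [255. 171.] ctr [634.3   7.2] size [50.4 53.4] ang 89.8
top [168. 110.] ctr [807.8 252.4] size [91.5 53.4] ang 85.7
scene [301. 287.] ctr [724.4 212.8] size [92. 54.] ang 85.8
scene [246. 230.] ctr [631.5   3.4] size [49.9 54.5] ang 26.3
scene [322. 240.] ctr [562.9 211.6] size [ 77.9 105. ] ang 72.9
scene [394. 231.] ctr [440.5 388.3] size [142.4  90.8] ang 11.9
scene [194. 180.] ctr [ 543.2 -219.6] size [65.5 82.9] ang 23.1
scene [264. 150.] ctr [338.2 -73.6] size [111.5  69.2] ang 25.9
scene [465. 149.] ctr [ 36.3 509.2] size [146.4  86.5] ang 14.4
scene [319.  93.] ctr [-3.8 -4.6] size [202.7 197.6] ang 0.4
scene [295. 138.] ctr [ 241.3 -111.6] size [  22.7 1589.3] ang 0.0
scene [25. 39.] ctr [  188.5 -1160.5] size [610.6 282.8] ang 44.2
[ 0.43601828 -0.38756252  0.068     ] [ 0.43264496 -0.39933075  0.02      ]
[ 0.36593915 -0.06233752  0.06      ] [0.76991134 0.2140744  0.133     ]
t0.10 pos [ 0.1297 -0.4823  0.2385] yaw_y -74.95 z [-0.001  0.002 -1.   ] w 0.0854 F [-0.3  1.4 -0.2] q [-1.31  0.24  0.    1.34 -0.    1.57] tip 0.008
[[305.6, 0.0, 256.6], [0.0, 305.6, 195.7], [0.0, 0.0, 1.0]]
[[ 2.000e-04 -9.563e-01 -2.925e-01  7.420e-02]
 [ 1.000e+00 -0.000e+00  7.000e-04 -7.000e-04]
 [-7.000e-04 -2.925e-01  9.563e-01 -1.337e-01]
 [ 0.000e+00  0.000e+00  0.000e+00  1.000e+00]]
```

```bash
python3 -m jog '[[[0.04,0.012,0,0,0,-5,0],[0.08,0.025,0,0,0,-10,0],[0.12,0.037,0,0,0,-15,0],[0.16,0.05,0,0,0,-15,0],[0.2,0.062,0,0,0,-15,0],[0.24,0.074,0,0,0,-15,0],[0.28,0.086,0,0,0,-15,0],[0.303,0.093,-0.02,0,0,-15,0],[0.303,0.093,-0.04,0,0,-15,0],[0.303,0.093,-0.04,0,0,-15,0]]]'
python3 - <<'E'
from h import *
st();m=bot.camera_model('wrist');im=bot.camera('wrist')
np.savez('w1.npz',K=m['K'],T=m['T']);cv2.imwrite('pics/w1.png',im)
cv2.imwrite('pics/w1b.png',cv2.resize(im,(800,600),interpolation=cv2.INTER_CUBIC))
E
```

```text
clock: 0.93
eef_pos: [0.4325, -0.3869, 0.1942]
tool_rot: [1.0, 0.002, -0.003, -0.003]
ft_force: [-0.8, 0.6, -1.1]
grip_width: 0.0852
t0.93 pos [ 0.4325 -0.3869  0.1942] yaw_y -89.75 z [-0.007  0.006 -1.   ] w 0.0852 F [-0.8  0.6 -1.1] q [-0.73  0.43  0.15  1.31 -0.    2.41] tip 0.008
```

View pics/w1b.png

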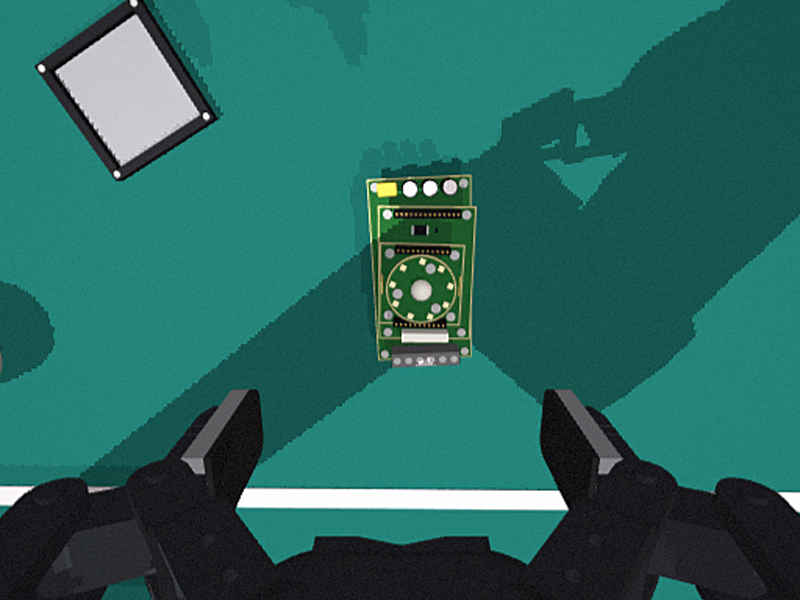

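The wrist view shows all four boards, nearly aligned with each other: the round board centre at (421,289), with its lens at (421,290), the radio board over rows 243–325, the control board over 207–343 and the power board over 177–360. I'll enlarge it to get the corners.

Run:
```python
import cv2
im=cv2.imread('pics/w1.png')[108:240,220:320]
cv2.imwrite('pics/w1c.png',cv2.resize(im,None,fx=4.5,fy=4.5,interpolation=cv2.INTER_CUBIC))
```

```text
(no output)
```

View pics/w1c.png

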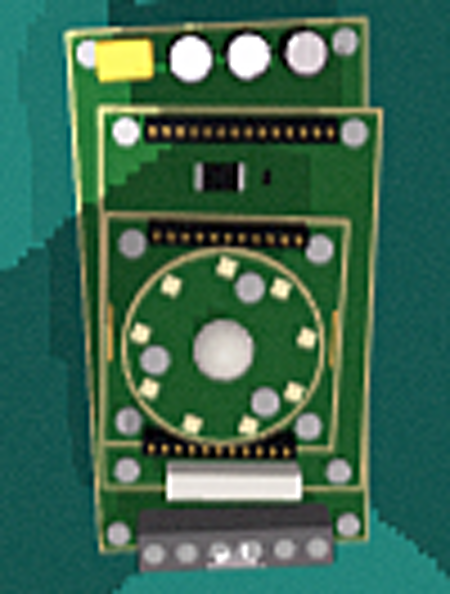

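Run:
```python
from h import *
m=dict(np.load('w1.npz'))
f=lambda p,z: ray(m,np.array(p)/4.5+[220-.4,108-.4],z)[:2]*1000
for n,z,P in(('power',.017,[(67,32),(368,18),(366,538),(102,550)]),('control',.034,[(101,107),(381,109),(364,489),(107,488)]),('radio',.051,[(106,212),(349,219),(333,450),(103,447)])):
    w=np.array([f(p,z) for p in P]);e=np.diff(np.vstack([w,w[:1]]),axis=0)
    ax=(w[0]-w[3])+(w[1]-w[2]);ay=(w[0]-w[1])+(w[3]-w[2])
    print(n,'c',w.mean(0).round(1),'sides',np.linalg.norm(e,axis=1).round(1),'x-ang',np.degrees(np.arctan2(ax[1],ax[0])).round(1),'y-ang',np.degrees(np.arctan2(ay[1],ay[0])).round(1)-90)
c=[f(p,.068) for p in [(121,345),(325,345),(223,248),(223,442)]];print('round',np.mean(c[:2],0),np.mean(c[2:],0),np.round(c,1),'lens',f((224,350),.074))
```

```text
power c [ 433.8 -399.3] sides [ 65.7 122.6  64.6 123. ] x-ang 2.8 y-ang 3.0
control c [ 436.3 -401.3] sides [58.7 85.3 58.7 85.5] x-ang 0.3 y-ang 0.0
radio c [ 434.3 -397.3] sides [49.2 49.6 49.  50.4] x-ang -1.3 y-ang -0.9000000000000057
round [ 436.81326539 -396.79220266] [ 436.38480907 -396.80756828] [[ 436.7 -376.9]
 [ 436.9 -416.7]
 [ 456.  -396.5]
 [ 416.8 -397.1]] lens [ 437.45961363 -396.77632824]
```

```bash
python3 -m jog '[[[0.004,-0.008,-0.03,0,0,0,80],[0.004,-0.008,-0.06,0,0,0,80],[0.004,-0.008,-0.09,0,0,0,80],[0.004,-0.008,-0.09,0,0,0,80],[0.004,-0.008,-0.09,0,0,0,80],[0.004,-0.008,-0.09,0,0,0,80]]]'
python3 - <<'E'
from h import *
st();m=bot.camera_model('wrist');im=bot.camera('wrist');st()
np.savez('w2.npz',K=m['K'],T=m['T']);cv2.imwrite('pics/w2.png',im)
cv2.imwrite('pics/w2b.png',cv2.resize(im,(800,600),interpolation=cv2.INTER_CUBIC))
E
```

```text
clock: 1.48
eef_pos: [0.4372, -0.3991, 0.1117]
tool_rot: [1.0, -0.0, 0.001, 0.001]
ft_force: [-0.0, 0.3, 1.6]
grip_width: 0.0586
t1.48 pos [ 0.4372 -0.3991  0.1117] yaw_y -90.01 z [ 0.002 -0.002 -1.   ] w 0.0586 F [-0.   0.3  1.6] q [-0.74  0.5   0.04  1.11 -0.    2.4 ] tip 0.008
t1.53 pos [ 0.4378 -0.3995  0.1123] yaw_y -90.0 z [ 0.003 -0.003 -1.   ] w 0.0584 F [-0.   0.4  0.8] q [-0.74  0.5   0.04  1.11 -0.    2.4 ] tip 0.008
```

View pics/w2b.png

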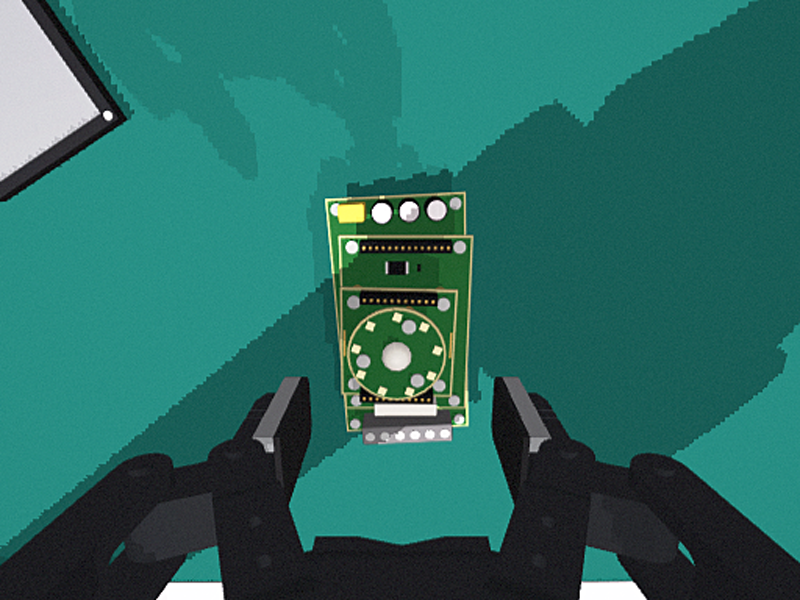

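Run:
```python
from h import *
m=dict(np.load('w2.npz'));s=1/1.5625
for p in[(346,353),(446,353),(396,308),(396,398)]: print(ray(m,np.array(p)*s,.068)*1000)
print(ray(m,np.array((396,356))*s,.074)*1000)
```

```text
[ 437.32204332 -376.80766144   68.        ]
[ 437.27386206 -416.8741319    68.        ]
[ 456.16683937 -396.89255086   68.        ]
[ 417.28302329 -396.77371122   68.        ]
[ 438.53300534 -396.88118624   74.        ]
```

```bash
python3 -m jog '[[[0,0,-0.02,0,0,0,80],[0,0,-0.036,0,0,0,80],[0,0,-0.044,0,0,0,80],[0,0,-0.044,0,0,0,80],[0,0,-0.044,0,0,0,80],[0,0,-0.044,0,0,0,80]]]'
```

```text
clock: 2.03
eef_pos: [0.4378, -0.3987, 0.067]
tool_rot: [1.0, 0.0, 0.001, 0.001]
ft_force: [0.9, 0.8, 0.2]
grip_width: 0.0587
```

```bash
python3 -m jog '[[[0,0.002,-0.003,0,0,0,80],[0,0.002,-0.003,0,0,0,80],[0,0.002,-0.003,0,0,0,95],[0,0.002,-0.003,0,0,0,110],[0,0.002,-0.003,0,0,0,125],[0,0.002,-0.003,0,0,0,140],[0,0.002,-0.003,0,0,0,160],[0,0.002,-0.003,0,0,0,170],[0,0.002,-0.003,0,0,0,170],[0,0.002,-0.003,0,0,0,170]]]'
```

```text
clock: 2.87
eef_pos: [0.4371, -0.396, 0.063]
tool_rot: [1.0, 0.001, 0.0, 0.0]
ft_force: [-1.0, 0.7, 5.9]
grip_width: 0.0357
```

Run:
```python
from h import *
st();im=bot.camera('wrist')
cv2.imwrite('pics/w3b.png',cv2.resize(im[150:330,130:390],None,fx=3,fy=3,interpolation=cv2.INTER_CUBIC))
```

```text
t2.87 pos [ 0.4371 -0.396   0.063 ] yaw_y -89.94 z [ 0.001 -0.    -1.   ] w 0.0357 F [-1.   0.7  5.9] q [-0.74  0.54 -0.02  1.    0.    2.4 ] tip 0.008
```

View pics/w3b.png

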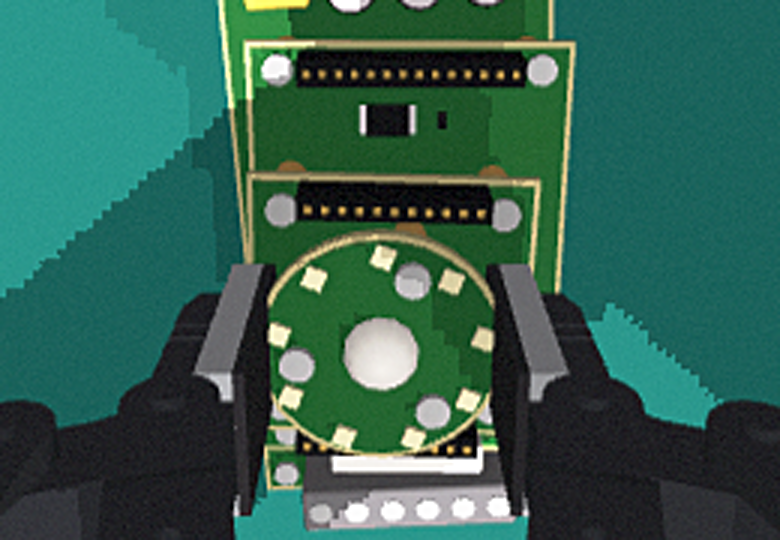

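```bash
python3 -m jog '[[[0,0,0.005,0,0,0,170],[0,0,0.012,0,0,0,170],[0,0,0.025,0,0,0,170],[0,0,0.05,0,0,0,170],[0.01,0.02,0.08,0,0,0,170],[0.025,0.05,0.09,0,0,0,170],[0.04,0.08,0.09,0,0,0,170],[0.055,0.11,0.09,0,0,0,170],[0.07,0.14,0.09,0,0,0,170],[0.08,0.16,0.09,0,0,0,170]]]'
python3 -m jog '[[[0.015,0.031,0,0,0,0,170],[0.03,0.062,0,0,0,0,170],[0.045,0.093,0,0,0,0,170],[0.06,0.124,0,0,0,0,170],[0.075,0.155,0,0,0,0,170],[0.09,0.186,0,0,0,0,170],[0.1,0.207,0,0,0,0,170],[0.11,0.228,0,0,0,0,170],[0.115,0.239,-0.01,0,0,0,170],[0.115,0.239,-0.02,0,0,0,170]]]'
python3 - <<'E'
from h import *
st();im=bot.camera('wrist');m=bot.camera_model('wrist');np.savez('w4.npz',K=m['K'],T=m['T']);st()
cv2.imwrite('pics/w4b.png',cv2.resize(im,(800,600),interpolation=cv2.INTER_CUBIC))
E
```

```text
clock: 3.75
eef_pos: [0.518, -0.2333, 0.1528]
tool_rot: [1.0, 0.001, 0.0, -0.0]
ft_force: [0.2, -0.5, -0.9]
grip_width: 0.0353
clock: 4.58
eef_pos: [0.6333, 0.0041, 0.1321]
tool_rot: [1.0, 0.004, 0.001, -0.001]
ft_force: [0.3, -0.1, -0.5]
grip_width: 0.0352
t4.58 pos [0.6333 0.0041 0.1321] yaw_y -89.59 z [ 0.002  0.001 -1.   ] w 0.0352 F [ 0.3 -0.1 -0.5] q [0.01 0.56 0.21 1.21 0.   3.14] tip 0.008
t4.63 pos [0.6306 0.0024 0.1287] yaw_y -89.72 z [-0.004  0.001 -1.   ] w 0.0354 F [-1.2 -0.3 -2.4] q [0.   0.56 0.2  1.21 0.   3.14] tip 0.008
```

View pics/w4b.png

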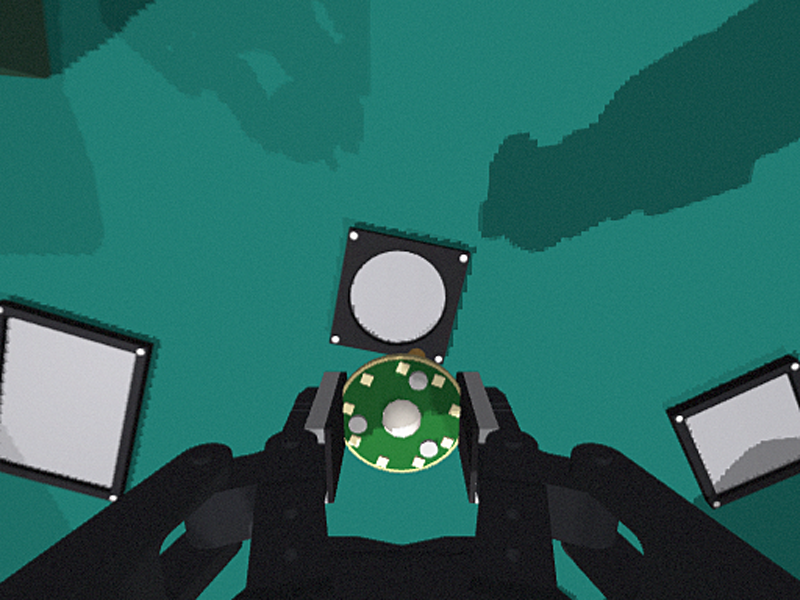

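```bash
python3 - <<'E'
from h import *
m=dict(np.load('w4.npz'));s=1/1.5625
P=[ray(m,np.array(p)*s,.004)*1000 for p in[(350,297),(446,297),(398,250),(398,344)]];print(np.round(P,1),np.mean(P,0))
for z in (.13,.135,.138):print([np.round(ray(m,np.array(p)*s,z)*1000,1)[:2] for p in[(342,414),(462,414),(402,355),(402,472)]])
o=bot.get_obs();rt=m['T'];print(rt[:3,3])
# radio, control wrist corners
for n,Q in (('ctl',[(8,317),(135,349),(108,488)]),): print([np.round(ray(m,np.array(p)*s,.004)*1000,1)[:2] for p in Q])
E
python3 -m jog '[[[0,0,0,0,0,0,170],[0,0,0,0,0,0,170]]]'
```

```text
[[630.1  31.5   4. ]
 [630.4 -22.6   4. ]
 [657.    4.5   4. ]
 [601.8   4.3   4. ]] [629.81845072   4.44002541   4.        ]
[array([628.8,  21.2]), array([629. , -16.2]), array([648.7,   2.6]), array([607.6,   2.4])]
[array([631.7,  20.5]), array([631.8, -15.5]), array([650.9,   2.6]), array([611.3,   2.4])]
[array([633.4,  20.1]), array([633.6, -15. ]), array([652.2,   2.6]), array([613.5,   2.4])]
[0.70518858 0.00325258 0.26215332]
[array([617.2, 226.8]), array([597.9, 157.5]), array([501.6, 190.2])]
clock: 4.8
eef_pos: [0.6307, 0.0003, 0.1314]
tool_rot: [1.0, 0.001, -0.001, -0.0]
ft_force: [-0.1, 0.8, 0.1]
grip_width: 0.0354
```

```bash
python3 -m jog '[[[0,0.004,-0.03,0,0,3,170],[0,0.004,-0.06,0,0,6,170],[0,0.004,-0.085,0,0,6,170],[0,0.004,-0.1,0,0,6,170],[0,0.004,-0.106,0,0,6,170],[0,0.004,-0.108,0,0,6,170],[0,0.004,-0.108,0,0,6,170],[0,0.004,-0.108,0,0,6,170]]]'; python3 -c "
from h import *
st()"
```

```text
clock: 5.47
eef_pos: [0.6331, 0.0052, 0.026]
tool_rot: [0.999, 0.054, 0.001, -0.0]
ft_force: [0.1, 0.2, 0.1]
grip_width: 0.0356
t5.47 pos [0.6331 0.0052 0.026 ] yaw_y -83.86 z [ 0.003  0.001 -1.   ] w 0.0356 F [0.1 0.2 0.1] q [0.01 0.66 0.07 0.99 0.   3.04] tip 0.008
```

```bash
python3 -m jog '[[[-0.002,0,-0.003,0,0,0,170],[-0.002,0,-0.006,0,0,0,170],[-0.002,0,-0.008,0,0,0,170],[-0.002,0,-0.008,0,0,0,170]]]'; python3 -m jog '[[[0,0,-0.001,0,0,0,170],[0,0,-0.002,0,0,0,170],[0,0,-0.002,0,0,0,170]]]'
```

```text
clock: 5.8
eef_pos: [0.6298, 0.0059, 0.0163]
tool_rot: [0.999, 0.054, 0.0, -0.001]
ft_force: [0.5, 0.7, -0.5]
grip_width: 0.0353
clock: 6.05
eef_pos: [0.6301, 0.0059, 0.016]
tool_rot: [0.999, 0.054, 0.0, -0.0]
ft_force: [-2.6, -1.3, 7.8]
grip_width: 0.0353
```

```bash
python3 -m jog '[[[0,0,0,0,0,0,150],[0,0,0,0,0,0,130],[0,0,0,0,0,0,110],[0,0,0,0,0,0,90],[0,0,0,0,0,0,80],[0,0,0,0,0,0,80],[0,0,0.02,0,0,0,80],[0,0,0.05,0,0,0,80],[0,0,0.09,0,0,0,80],[-0.03,0,0.12,0,0,0,80]]]'
python3 -m jog '[[[-0.03,0,0,0,0,0,80],[-0.03,0,0,0,0,0,80],[-0.03,0,0,0,0,0,80]]]'
python3 - <<'E'
from h import *
st();im=bot.camera('wrist');m=bot.camera_model('wrist');np.savez('w5.npz',K=m['K'],T=m['T']);st()
cv2.imwrite('pics/w5.png',im)
cv2.imwrite('pics/w5b.png',cv2.resize(im,(800,600),interpolation=cv2.INTER_CUBIC))
E
```

```text
clock: 6.88
eef_pos: [0.6053, 0.0058, 0.136]
tool_rot: [0.999, 0.054, 0.003, -0.0]
ft_force: [1.0, -0.2, 2.1]
grip_width: 0.0586
clock: 7.13
eef_pos: [0.5687, 0.0058, 0.134]
tool_rot: [0.999, 0.054, -0.001, -0.001]
ft_force: [-0.0, 0.0, 0.5]
grip_width: 0.0587
t7.13 pos [0.5687 0.0058 0.134 ] yaw_y -83.81 z [-0.001  0.001 -1.   ] w 0.0587 F [-0.   0.   0.5] q [0.01 0.44 0.01 1.14 0.   3.04] tip 0.008
t7.18 pos [0.5701 0.0058 0.1339] yaw_y -83.81 z [ 0.     0.001 -1.   ] w 0.0584 F [ 0.8 -0.2  1. ] q [0.01 0.44 0.01 1.14 0.   3.04] tip 0.008
```

View pics/w5b.png

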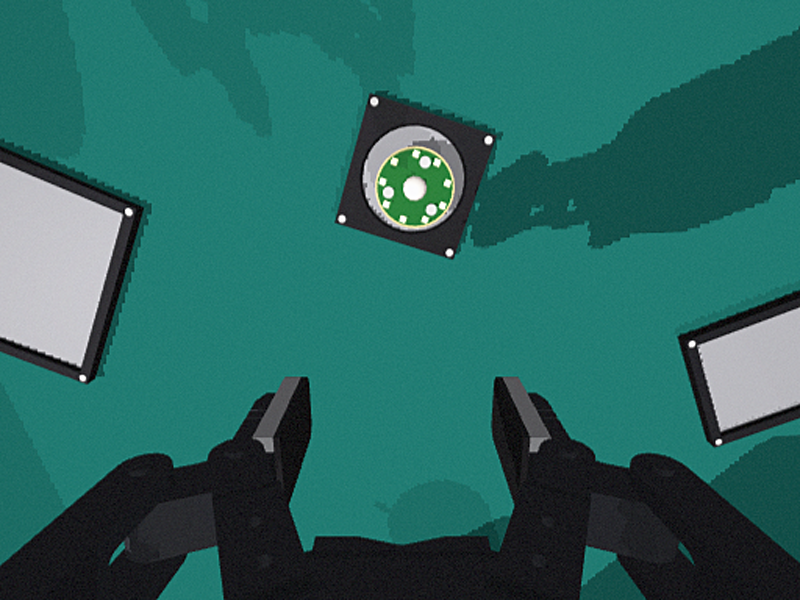

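Run:
```python
from h import *
m=dict(np.load('w5.npz'));s=1/1.5625
f=lambda P,z:np.round(np.mean([ray(m,np.array(p)*s,z)*1000 for p in P],0),1)[:2]
print('board',f([(376,188),(454,188),(415,147),(415,228)],.021))
print('pocket',f([(362,179),(465,179),(414,125),(414,232)],.008),'plate',f([(371,94),(496,133),(453,259),(336,222)],.008), 'knobs',f([(374,101),(488,140),(449,253),(342,219)],.009))
```

```text
board [630.9   5.9]
pocket [634.6   6.6] plate [634.6   6.5] knobs [634.2   6.9]
```

The round board sits 3.7 mm from the pocket centre, inside tolerance. Next is the radio board.

```bash
python3 -m jog '[[[-0.012,-0.038,0,0,0,-4,60],[-0.024,-0.076,0,0,0,-7,60],[-0.038,-0.114,0,0,0,-7,60],[-0.05,-0.152,0,0,0,-7,60],[-0.063,-0.19,0,0,0,-7,60],[-0.075,-0.228,0,0,0,-7,60],[-0.088,-0.266,0,0,0,-7,60],[-0.1,-0.304,0,0,0,-7,60],[-0.113,-0.342,0,0,0,-7,60],[-0.125,-0.375,0,0,0,-7,60]]]'
python3 -m jog '[[[-0.012,-0.028,0,0,0,0,60],[-0.012,-0.028,0,0,0,0,60],[-0.012,-0.028,0,0,0,0,60],[-0.012,-0.028,0,0,0,0,60]]]'
python3 - <<'E'
from h import *
st();im=bot.camera('wrist');m=bot.camera_model('wrist');np.savez('w6.npz',K=m['K'],T=m['T']);st()
cv2.imwrite('pics/w6b.png',cv2.resize(im[90:290,160:360],(800,800),interpolation=cv2.INTER_CUBIC)[:600])
E
```

```text
clock: 8.02
eef_pos: [0.4453, -0.3724, 0.1331]
tool_rot: [1.0, -0.008, 0.0, -0.0]
ft_force: [0.7, -0.4, -0.0]
grip_width: 0.065
clock: 8.35
eef_pos: [0.4338, -0.3972, 0.1329]
tool_rot: [1.0, -0.007, -0.0, -0.001]
ft_force: [0.9, 1.0, -1.2]
grip_width: 0.0652
t8.35 pos [ 0.4338 -0.3972  0.1329] yaw_y -90.82 z [-0.     0.002 -1.   ] w 0.0652 F [ 0.9  1.  -1.2] q [-0.74  0.48  0.07  1.16  0.    2.41] tip 0.008
t8.40 pos [ 0.434  -0.3965  0.1331] yaw_y -90.75 z [-0.     0.002 -1.   ] w 0.0653 F [-0.4  0.4  0.6] q [-0.74  0.48  0.07  1.16  0.    2.41] tip 0.008
```

View pics/w6b.png

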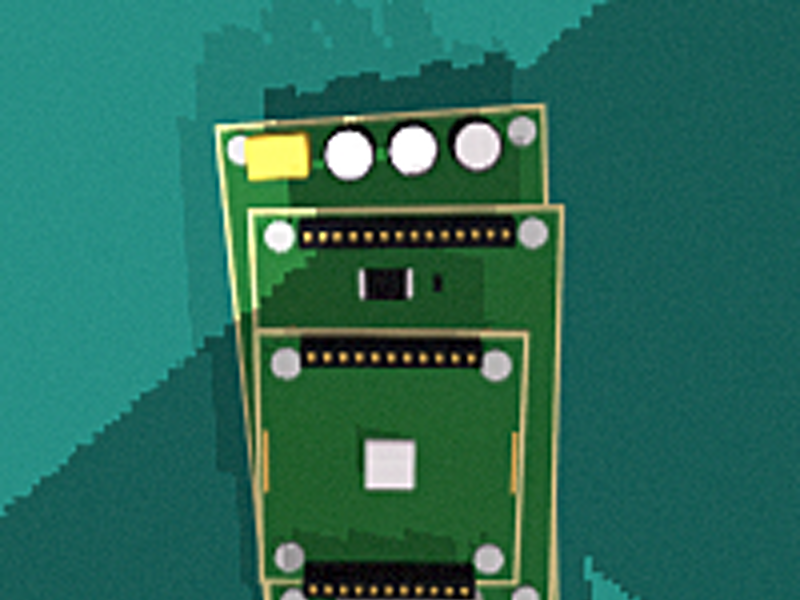

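```bash
python3 - <<'E'
from h import *
m=dict(np.load('w6.npz'))
w=np.array([ray(m,np.array(p)/4+[159.6,89.6],.051)*1000 for p in[(257,331),(527,333),(519,583),(262,583)]]);ax=w[0]-w[3]+w[1]-w[2];print(w.mean(0),np.degrees(np.arctan2(ax[1],ax[0])),np.round(w,1))
E
python3 -m jog '[[[0,0,-0.03,0,0,0,60],[0,0,-0.06,0,0,0,60],[0,0,-0.078,0,0,0,60],[0,0,-0.084,0,0,0,60],[0,0,-0.084,0,0,0,60],[0,0,-0.084,0,0,0,60]]]'
```

```text
[ 434.79383391 -396.57578931   51.        ] -1.031038767093218 [[ 460.  -372.7   51. ]
 [ 459.  -421.4   51. ]
 [ 409.8 -420.8   51. ]
 [ 410.4 -371.4   51. ]]
clock: 8.9
eef_pos: [0.4344, -0.3966, 0.0504]
tool_rot: [1.0, -0.006, 0.0, -0.0]
ft_force: [-0.7, -1.0, 0.6]
grip_width: 0.0652
```

```bash
python3 -m jog '[[[0,0,-0.0035,0,0,0,60],[0,0,-0.0035,0,0,0,70],[0,0,-0.0035,0,0,0,80],[0,0,-0.0035,0,0,0,90],[0,0,-0.0035,0,0,0,100],[0,0,-0.0035,0,0,0,110],[0,0,-0.0035,0,0,0,125],[0,0,-0.0035,0,0,0,140],[0,0,-0.0035,0,0,0,140],[0,0,-0.0035,0,0,0,140]]]'
python3 -m jog '[[[0,0,0.003,0,0,0,140],[0,0,0.01,0,0,0,140],[0,0,0.02,0,0,0,140],[0,0,0.04,0,0,0,140],[0,0,0.07,0,0,0,140],[0,0,0.1,0,0,0,140],[0,0,0.1,0,0,0,140]]]'
```

```text
clock: 9.73
eef_pos: [0.4337, -0.3975, 0.0475]
tool_rot: [1.0, -0.007, 0.001, -0.0]
ft_force: [-1.5, 0.7, 5.1]
grip_width: 0.047
clock: 10.32
eef_pos: [0.4365, -0.4, 0.154]
tool_rot: [1.0, -0.007, 0.005, 0.004]
ft_force: [1.7, -0.7, 0.1]
grip_width: 0.047
```

```bash
python3 -m jog '[[[0.01,0.017,0,0,0,3,140],[0.025,0.042,0,0,0,9,140],[0.042,0.07,0,0,0,15,140],[0.06,0.1,0,0,0,21,140],[0.078,0.13,0,0,0,27,140],[0.094,0.156,0,0,0,31,140],[0.105,0.175,0,0,0,31,140],[0.111,0.184,0,0,0,31,140],[0.111,0.184,0,0,0,31,140],[0.111,0.184,0,0,0,31,140]]]'
python3 - <<'E'
from h import *
st();im=bot.camera('wrist');m=bot.camera_model('wrist');np.savez('w7.npz',K=m['K'],T=m['T']);st()
cv2.imwrite('pics/w7b.png',cv2.resize(im,(800,600),interpolation=cv2.INTER_CUBIC))
E
```

```text
clock: 11.15
eef_pos: [0.5443, -0.2134, 0.1464]
tool_rot: [0.965, 0.261, -0.0, -0.0]
ft_force: [-0.4, -0.7, -0.4]
grip_width: 0.047
t11.15 pos [ 0.5443 -0.2134  0.1464] yaw_y -59.78 z [-0.001  0.    -1.   ] w 0.047 F [-0.4 -0.7 -0.4] q [-0.37  0.46  0.08  1.19 -0.    2.24] tip 0.008
t11.20 pos [ 0.5439 -0.2141  0.1464] yaw_y -59.86 z [-0.001  0.    -1.   ] w 0.0472 F [0.1 0.9 0.4] q [-0.37  0.46  0.08  1.19 -0.    2.24] tip 0.008
```

View pics/w7b.png

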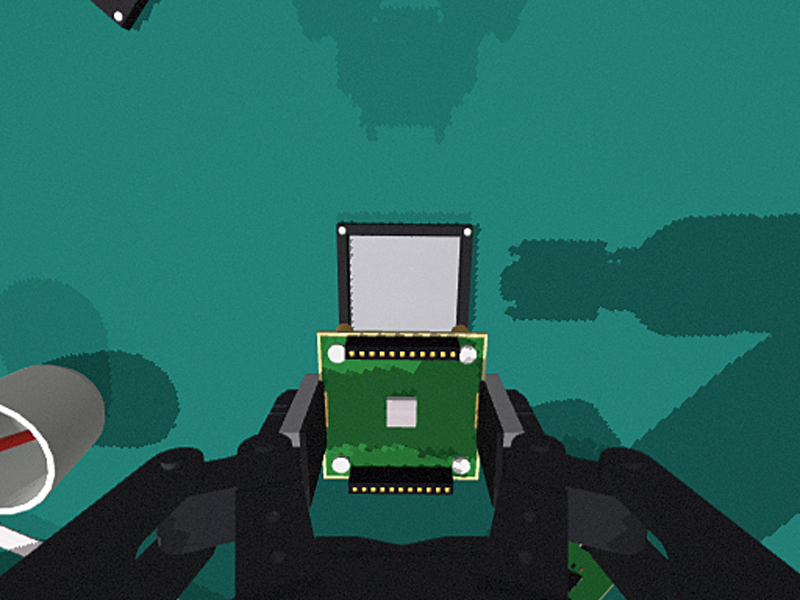

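Run:
```python
from h import *
m=dict(np.load('w7.npz'));s=1/1.5625
a,b=[ray(m,np.array(p)*s,.008)[:2]*1000 for p in[(336,223),(475,224)]]
d=(b-a)/np.linalg.norm(b-a);n=np.array([d[1],-d[0]]);print(a,b,np.linalg.norm(b-a),'x-ang',np.degrees(np.arctan2(-n[1],-n[0])),'ctr',(a+b)/2+39*n,(a+b)/2-39*n)
```

```text
[ 559.74524879 -161.63681038] [ 598.77982425 -229.95209513] 78.68085034884079 x-ang 29.743155161636878 ctr [ 545.40047106 -215.1428512 ] [ 613.12460199 -176.4460543 ]
```

```bash
python3 -m jog '[[[0.001,0,-0.03,0,0,0,140],[0.001,0,-0.06,0,0,0,140],[0.001,0,-0.09,0,0,0,140],[0.001,0,-0.11,0,0,0,140],[0.001,0,-0.119,0,0,0,140],[0.001,0,-0.122,0,0,0,140],[0.001,0,-0.122,0,0,0,140],[0.001,0,-0.122,0,0,0,140]]]'
```

```text
clock: 11.87
eef_pos: [0.5463, -0.2143, 0.0257]
tool_rot: [0.966, 0.26, 0.001, 0.0]
ft_force: [0.5, 0.6, -0.5]
grip_width: 0.0468
```

```bash
python3 -m jog '[[[0,0,-0.003,0,0,0,140],[0,0,-0.005,0,0,0,140],[0,0,-0.007,0,0,0,140],[0,0,-0.007,0,0,0,140]]]'; python3 -m jog '[[[0,0,-0.001,0,0,0,140],[0,0,-0.002,0,0,0,140],[0,0,-0.002,0,0,0,140]]]'
```

```text
clock: 12.2
eef_pos: [0.5458, -0.2133, 0.0176]
tool_rot: [0.965, 0.261, 0.0, -0.0]
ft_force: [-0.0, -0.8, -0.7]
grip_width: 0.0468
clock: 12.45
eef_pos: [0.5459, -0.2133, 0.0174]
tool_rot: [0.965, 0.261, 0.001, 0.0]
ft_force: [-3.4, 1.4, 10.7]
grip_width: 0.047
```

```bash
python3 -m jog '[[[0,0,0,0,0,0,125],[0,0,0,0,0,0,110],[0,0,0,0,0,0,95],[0,0,0,0,0,0,80],[0,0,0,0,0,0,60],[0,0,0.004,0,0,0,50],[0,0,0.02,0,0,0,40],[0,0,0.05,0,0,0,30],[0,0,0.09,0,0,0,20],[0,0,0.13,0,0,0,20]]]'
python3 -m jog '[[[-0.005,-0.008,0,0,0,7,20],[-0.01,-0.017,0,0,0,14,20],[-0.02,-0.034,0,0,0,21,20],[-0.035,-0.06,0,0,0,28,20],[-0.05,-0.086,0,0,0,35,20],[-0.065,-0.111,0,0,0,42,20],[-0.08,-0.137,0,0,0,49,20],[-0.09,-0.154,0,0,0,56,20],[-0.1,-0.171,0,0,0,63,20],[-0.109,-0.187,0,0,0,70,20]]]'
python3 -m jog '[[[0,0,0,0,0,7,20],[0,0,0,0,0,14,20],[0,0,0,0,0,21,20],[0,0,0,0,0,28,20],[0,0,0,0,0,35,20],[0,0,0,0,0,42,20],[0,0,0,0,0,49,20],[0,0,0,0,0,56,20],[0,0,0,0,0,63,20],[0,0,0,0,0,70,20]]]'
python3 -m jog '[[[0,0,0,0,0,7,20],[0,0,0,0,0,10.5,20],[0,0,0,0,0,10.5,20],[0,0,0,0,0,10.5,20]]]'
python3 - <<'E'
from h import *
st();im=bot.camera('wrist');m=bot.camera_model('wrist');np.savez('w8.npz',K=m['K'],T=m['T']);st()
cv2.imwrite('pics/w8.png',im)
cv2.imwrite('pics/w8b.png',cv2.resize(im,(800,600),interpolation=cv2.INTER_CUBIC))
E
```

```text
clock: 13.28
eef_pos: [0.5443, -0.2127, 0.1455]
tool_rot: [0.965, 0.26, -0.002, -0.002]
ft_force: [1.0, 0.4, 0.4]
grip_width: 0.0786
clock: 14.12
eef_pos: [0.4354, -0.4012, 0.1452]
tool_rot: [0.639, 0.769, -0.0, -0.001]
ft_force: [-0.1, 0.3, -0.3]
grip_width: 0.0788
clock: 14.95
eef_pos: [0.4363, -0.4, 0.1452]
tool_rot: [0.082, 0.997, -0.0, -0.0]
ft_force: [-0.0, 0.6, 0.2]
grip_width: 0.0786
clock: 15.28
eef_pos: [0.4364, -0.4001, 0.1452]
tool_rot: [-0.005, 1.0, -0.0, -0.0]
ft_force: [-0.2, 0.1, 0.3]
grip_width: 0.0789
t15.28 pos [ 0.4364 -0.4001  0.1452] yaw_y 90.59 z [-0.    -0.001 -1.   ] w 0.0789 F [-0.2  0.1  0.3] q [-0.74  0.47  0.1   1.19 -0.   -0.75] tip 0.008
t15.33 pos [ 0.4364 -0.4001  0.1452] yaw_y 90.6 z [-0.    -0.001 -1.   ] w 0.0787 F [0.3 0.5 0.1] q [-0.74  0.47  0.1   1.19 -0.   -0.75] tip 0.008
```

View pics/w8b.png

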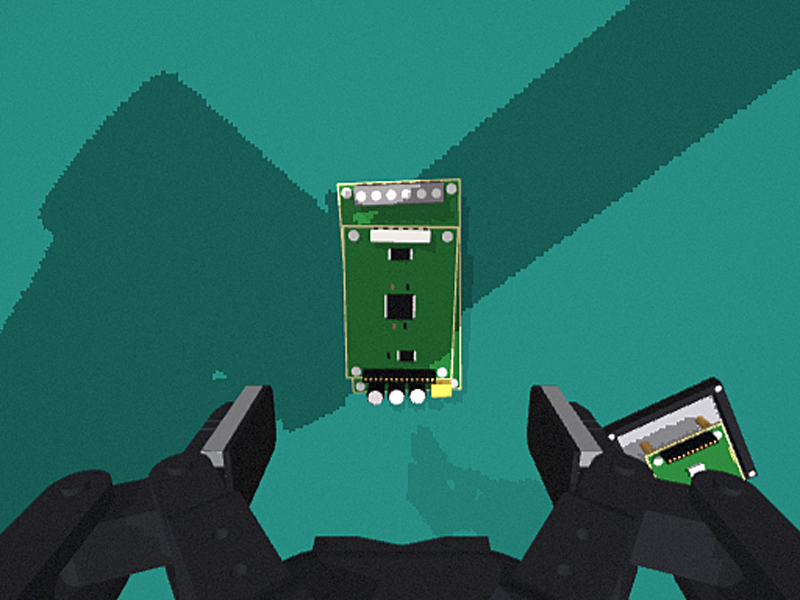

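```bash
python3 - <<'E'
from h import *
m=dict(np.load('w8.npz'));s=1/1.5625
for z,P in((.034,[(342,226),(460,227),(454,377),(347,378)]),(.017,[(337,184),(461,180),(461,388),(354,391)])):
    w=np.array([ray(m,np.array(p)*s,z)*1000 for p in P]);ax=w[3]-w[0]+w[2]-w[1];print(w.mean(0),np.degrees(np.arctan2(ax[1],ax[0])),np.round(w[:,:2],1).tolist())
E
python3 -m jog '[[[0,-0.001,-0.03,0,0,0,20],[0,-0.001,-0.06,0,0,0,20],[0,-0.001,-0.09,0,0,0,20],[0,-0.001,-0.104,0,0,0,20],[0,-0.001,-0.108,0,0,0,20],[0,-0.001,-0.11,0,0,0,20],[0,-0.001,-0.11,0,0,0,20],[0,-0.001,-0.11,0,0,0,20]]]'
```

```text
[ 436.11583344 -399.84801336   34.        ] 0.410221995391383 [[393.9, -430.3], [393.8, -370.0], [477.7, -369.5], [479.0, -429.6]]
[ 433.50814987 -398.35523188   17.        ] 2.9677873629259275 [[374.0, -434.5], [371.2, -368.6], [493.0, -362.8], [495.8, -427.6]]
clock: 16.0
eef_pos: [0.4374, -0.4021, 0.0368]
tool_rot: [-0.006, 1.0, -0.002, 0.001]
ft_force: [0.3, 0.0, -0.1]
grip_width: 0.0784
```

```bash
python3 -m jog '[[[0,0.001,-0.003,0,0,0,20],[0,0.001,-0.0055,0,0,0,25],[0,0.001,-0.0055,0,0,0,35],[0,0.001,-0.0055,0,0,0,45],[0,0.001,-0.0055,0,0,0,55],[0,0.001,-0.0055,0,0,0,65],[0,0.001,-0.0055,0,0,0,80],[0,0.001,-0.0055,0,0,0,100],[0,0.001,-0.0055,0,0,0,110],[0,0.001,-0.0055,0,0,0,110]]]'
python3 -m jog '[[[0,0,0,0,0,0,110],[0,0,0.003,0,0,0,110],[0,0,0.01,0,0,0,110],[0,0,0.02,0,0,0,110],[0,0,0.04,0,0,0,110],[0,0,0.07,0,0,0,110],[0,0,0.1,0,0,0,110],[0,0,0.13,0,0,0,110],[0,0,0.13,0,0,0,110]]]'
```

```text
clock: 16.83
eef_pos: [0.4366, -0.4003, 0.0307]
tool_rot: [-0.006, 1.0, -0.001, 0.0]
ft_force: [-1.3, 0.8, 4.5]
grip_width: 0.0574
clock: 17.58
eef_pos: [0.4395, -0.403, 0.168]
tool_rot: [-0.006, 1.0, -0.005, 0.005]
ft_force: [0.4, -1.3, 1.2]
grip_width: 0.0568
```

```bash
python3 -m jog '[[[0.004,0.02,0,0,0,0,110],[0.01,0.05,0,0,0,0,110],[0.017,0.085,0,0,0,0,110],[0.025,0.12,0,0,0,0,110],[0.032,0.155,0,0,0,0,110],[0.04,0.19,0,0,0,-3,110],[0.047,0.225,0,0,0,-6,110],[0.055,0.26,0,0,0,-9,110],[0.062,0.295,0,0,0,-12,110],[0.069,0.33,0,0,0,-15,110]]]'
python3 -m jog '[[[0.007,0.035,0,0,0,-3,110],[0.014,0.07,0,0,0,-3,110],[0.022,0.105,0,0,0,-3,110],[0.03,0.14,0,0,0,-3,110],[0.037,0.175,0,0,0,-3,110],[0.044,0.21,0,0,0,-3,110],[0.051,0.245,0,0,0,-3,110],[0.056,0.27,0,0,0,-3,110],[0.058,0.281,0,0,0,-3,110],[0.058,0.281,0,0,0,-3,110]]]'
python3 -m jog '[[[0,0,0,0,0,0,110],[0,0,0,0,0,0,110],[0,0,0,0,0,0,110]]]'
python3 - <<'E'
from h import *
st();im=bot.camera('wrist');m=bot.camera_model('wrist');np.savez('w9.npz',K=m['K'],T=m['T']);st()
cv2.imwrite('pics/w9b.png',cv2.resize(im,(800,600),interpolation=cv2.INTER_CUBIC))
E
```

```text
clock: 18.42
eef_pos: [0.5056, -0.0685, 0.1604]
tool_rot: [0.126, 0.992, -0.001, 0.0]
ft_force: [0.7, -0.5, -1.3]
grip_width: 0.0563
clock: 19.25
eef_pos: [0.5635, 0.2135, 0.1597]
tool_rot: [0.149, 0.989, -0.0, 0.0]
ft_force: [0.3, 0.6, -2.2]
grip_width: 0.0569
clock: 19.5
eef_pos: [0.5632, 0.2091, 0.1599]
tool_rot: [0.151, 0.988, -0.001, -0.0]
ft_force: [-1.0, 0.2, -0.5]
grip_width: 0.0572
t19.50 pos [0.5632 0.2091 0.1599] yaw_y 72.57 z [-0.001 -0.002 -1.   ] w 0.0572 F [-1.   0.2 -0.5] q [ 0.36  0.48  0.15  1.24 -0.    0.66] tip 0.008
t19.55 pos [0.5634 0.2091 0.16  ] yaw_y 72.57 z [-0.001 -0.001 -1.   ] w 0.0568 F [ 0.4  0.2 -1.2] q [ 0.36  0.48  0.15  1.24 -0.    0.66] tip 0.008
```

View pics/w9b.png

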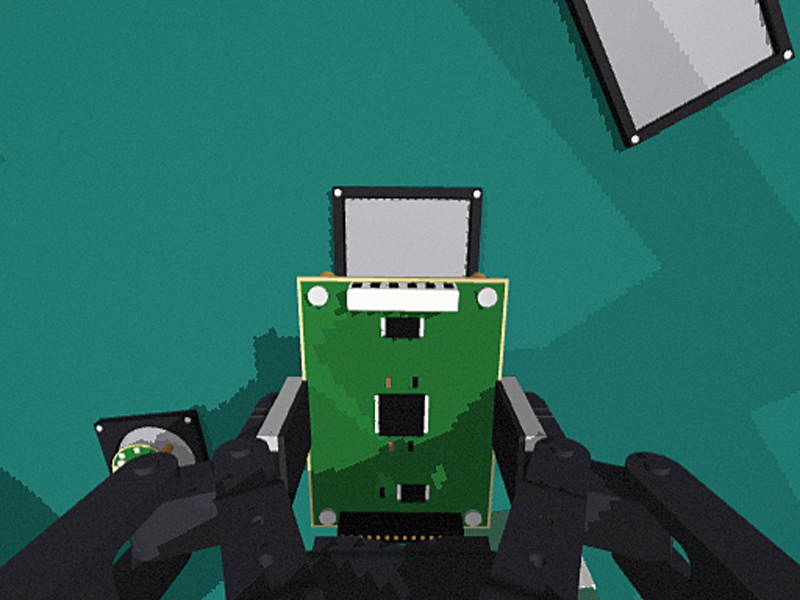

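Run:
```python
from h import *
m=dict(np.load('w9.npz'));s=1/1.5625
a,b=[ray(m,np.array(p)*s,.008)[:2]*1000 for p in[(333,187),(482,187)]]
d=(b-a)/np.linalg.norm(b-a);n=np.array([d[1],-d[0]]);print(a,b,np.linalg.norm(b-a),'ang',np.degrees(np.arctan2(n[1],n[0])),'ctr',(a+b)/2+57*n)
for z in(.162,.166):
  a,b=[ray(m,np.array(p)*s,z)[:2]*1000 for p in[(297,277),(509,277)]];c,e=[ray(m,np.array(p)*s,z)[:2]*1000 for p in[(311,526),(492,529)]]
  print(np.linalg.norm(b-a),np.linalg.norm(e-c),np.linalg.norm((a+b-c-e)/2),(a+b+c+e)/4)
```

```text
[494.26160452 189.4461768 ] [520.20120842 272.1148267 ] 86.64276499835834 ang -17.420709926002143 ctr [561.6169405  213.71551748]
60.05479711477882 60.88082216823216 86.50796550143343 [563.37331177 209.8985492 ]
58.23116995648142 59.03211188929691 83.88106002715537 [561.19758841 210.57721649]
```

```bash
python3 -m jog '[[[0,0.0025,-0.03,0,0,0,110],[0,0.0025,-0.06,0,0,0,110],[0,0.0025,-0.09,0,0,0,110],[0,0.0025,-0.115,0,0,0,110],[0,0.0025,-0.128,0,0,0,110],[0,0.0025,-0.134,0,0,0,110],[0,0.0025,-0.135,0,0,0,110],[0,0.0025,-0.135,0,0,0,110],[0,0.0025,-0.135,0,0,0,110]]]'
```

```text
clock: 20.3
eef_pos: [0.5647, 0.2134, 0.0264]
tool_rot: [0.151, 0.989, 0.0, 0.001]
ft_force: [0.2, -0.0, -0.4]
grip_width: 0.0565
```

```bash
python3 -m jog '[[[-0.001,-0.001,-0.003,0,0,0,110],[-0.001,-0.001,-0.005,0,0,0,110],[-0.001,-0.001,-0.007,0,0,0,110],[-0.001,-0.001,-0.007,0,0,0,110]]]'; python3 -m jog '[[[0,0,-0.001,0,0,0,110],[0,0,-0.002,0,0,0,110],[0,0,-0.002,0,0,0,110]]]'
```

```text
clock: 20.63
eef_pos: [0.5626, 0.2124, 0.0179]
tool_rot: [0.15, 0.989, -0.0, 0.0]
ft_force: [0.7, 0.7, -0.2]
grip_width: 0.057
clock: 20.88
eef_pos: [0.5627, 0.2125, 0.0177]
tool_rot: [0.15, 0.989, -0.0, 0.0]
ft_force: [-3.5, -1.5, 10.2]
grip_width: 0.0564
```

```bash
python3 -m jog '[[[0,0,0,0,0,0,95],[0,0,0,0,0,0,80],[0,0,0,0,0,0,65],[0,0,0,0,0,0,50],[0,0,0,0,0,0,30],[0,0,0.004,0,0,0,20],[0,0,0.02,0,0,0,10],[0,0,0.05,0,0,0,0],[0,0,0.09,0,0,0,0],[0,0,0.13,0,0,0,0]]]'
python3 -m jog '[[[-0.008,-0.035,0,0,0,2,0],[-0.015,-0.072,0,0,0,5,0],[-0.023,-0.11,0,0,0,8,0],[-0.031,-0.148,0,0,0,11,0],[-0.039,-0.186,0,0,0,14,0],[-0.047,-0.224,0,0,0,17,0],[-0.055,-0.262,0,0,0,20.4,0],[-0.063,-0.3,0,0,0,20.4,0],[-0.071,-0.338,0,0,0,20.4,0],[-0.079,-0.376,0,0,0,20.4,0]]]'
python3 -m jog '[[[-0.008,-0.037,0,0,0,0,0],[-0.016,-0.075,0,0,0,0,0],[-0.024,-0.113,0,0,0,0,0],[-0.032,-0.151,0,0,0,0,0],[-0.04,-0.189,0,0,0,0,0],[-0.046,-0.217,0,0,0,0,0],[-0.05,-0.235,0,0,0,0,0],[-0.05,-0.235,0,0,0,0,0],[-0.05,-0.235,0,0,0,0,0],[-0.05,-0.235,0,0,0,0,0]]]'
python3 - <<'E'
from h import *
st();im=bot.camera('wrist');m=bot.camera_model('wrist');np.savez('w10.npz',K=m['K'],T=m['T']);st()
cv2.imwrite('pics/w10b.png',cv2.resize(im,(800,600),interpolation=cv2.INTER_CUBIC))
E
```

```text
clock: 21.72
eef_pos: [0.5613, 0.2119, 0.146]
tool_rot: [0.15, 0.989, -0.001, -0.002]
ft_force: [0.8, -0.1, 0.4]
grip_width: 0.0854
clock: 22.55
eef_pos: [0.4828, -0.1654, 0.1461]
tool_rot: [-0.027, 1.0, -0.001, 0.0]
ft_force: [0.5, 0.2, -0.3]
grip_width: 0.0853
clock: 23.38
eef_pos: [0.4333, -0.398, 0.1455]
tool_rot: [-0.027, 1.0, 0.0, -0.0]
ft_force: [0.1, -0.2, -0.5]
grip_width: 0.0855
t23.38 pos [ 0.4333 -0.398   0.1455] yaw_y 93.1 z [-0. -0. -1.] w 0.0855 F [ 0.1 -0.2 -0.5] q [-0.74  0.47  0.09  1.19 -0.   -0.8 ] tip 0.008
t23.43 pos [ 0.4336 -0.3976  0.1457] yaw_y 93.15 z [-0. -0. -1.] w 0.0852 F [0.1 0.  0.6] q [-0.74  0.47  0.08  1.19 -0.   -0.8 ] tip 0.008
```

View pics/w10b.png

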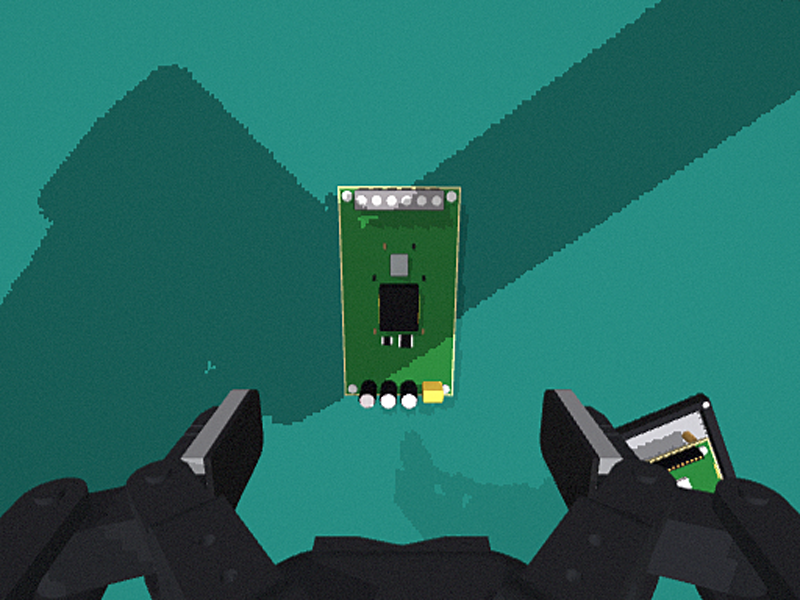

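```bash
python3 - <<'E'
from h import *
m=dict(np.load('w10.npz'));s=1/1.5625
for z,P in((.017,[(337,187),(461,187),(452.5,396),(345.5,396)]),):
    w=np.array([ray(m,np.array(p)*s,z)*1000 for p in P]);ax=w[3]-w[0]+w[2]-w[1];print(w.mean(0),np.degrees(np.arctan2(ax[1],ax[0])),np.round(w[:,:2],1).tolist())
E
python3 -m jog '[[[0,-0.001,-0.03,0,0,0,0],[0,-0.001,-0.06,0,0,0,0],[0,-0.001,-0.09,0,0,0,0],[0,-0.001,-0.112,0,0,0,0],[0,-0.001,-0.122,0,0,0,0],[0,-0.001,-0.126,0,0,0,0],[0,-0.001,-0.126,0,0,0,0],[0,-0.001,-0.126,0,0,0,0]]]'
```

```text
[ 434.32791243 -398.18703979   17.        ] 3.0954717815645068 [[374.3, -434.6], [370.7, -368.5], [494.4, -362.3], [498.0, -427.4]]
clock: 24.1
eef_pos: [0.4346, -0.4, 0.0212]
tool_rot: [-0.027, 1.0, -0.001, 0.001]
ft_force: [0.6, -0.6, 0.9]
grip_width: 0.0857
```

```bash
python3 -m jog '[[[0,0.0005,-0.003,0,0,0,0],[0,0.0005,-0.006,0,0,0,5],[0,0.0005,-0.006,0,0,0,15],[0,0.0005,-0.006,0,0,0,25],[0,0.0005,-0.006,0,0,0,35],[0,0.0005,-0.006,0,0,0,45],[0,0.0005,-0.006,0,0,0,55],[0,0.0005,-0.006,0,0,0,70],[0,0.0005,-0.006,0,0,0,90],[0,0.0005,-0.006,0,0,0,95]]]'
python3 -m jog '[[[0,0,0,0,0,0,95],[0,0,0,0,0,0,95],[0,0,0.003,0,0,0,95],[0,0,0.01,0,0,0,95],[0,0,0.02,0,0,0,95],[0,0,0.03,0,0,0,95],[0,0,0.03,0,0,0,95]]]'
python3 - <<'E'
from h import *
st();im=bot.camera('wrist')
cv2.imwrite('pics/w11b.png',cv2.resize(im[130:384,100:412],None,fx=2,fy=2,interpolation=cv2.INTER_CUBIC))
E
```

```text
clock: 24.93
eef_pos: [0.4335, -0.3993, 0.0149]
tool_rot: [-0.027, 1.0, -0.001, 0.0]
ft_force: [-2.1, 1.7, 5.6]
grip_width: 0.0625
clock: 25.52
eef_pos: [0.4349, -0.4005, 0.0467]
tool_rot: [-0.027, 1.0, -0.002, 0.002]
ft_force: [0.3, -0.3, -0.9]
grip_width: 0.0627
t25.52 pos [ 0.4349 -0.4005  0.0467] yaw_y 93.1 z [ 0.004 -0.004 -1.   ] w 0.0627 F [ 0.3 -0.3 -0.9] q [-0.74  0.56 -0.04  0.96 -0.   -0.8 ] tip 0.008
```

View pics/w11b.png

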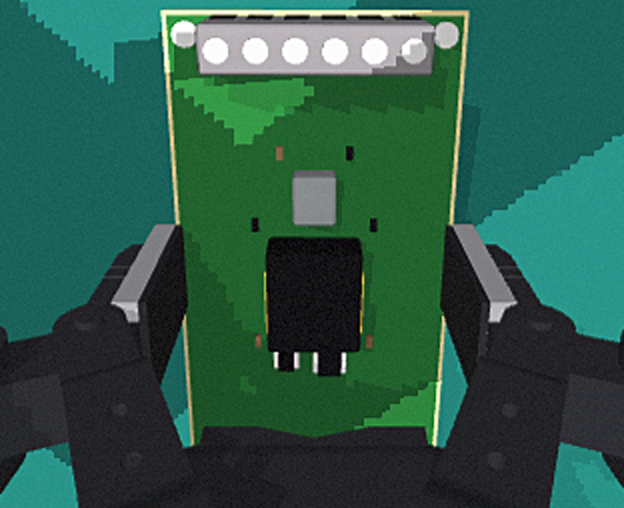

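```bash
python3 -m jog '[[[0,0,0.03,0,0,0,95],[0,0,0.06,0,0,0,95],[0,0,0.09,0,0,0,95],[0.005,0.02,0.12,0,0,0,95],[0.012,0.045,0.135,0,0,0,95],[0.02,0.075,0.135,0,0,0,95],[0.03,0.11,0.135,0,0,0,95],[0.04,0.145,0.135,0,0,0,95],[0.05,0.18,0.135,0,0,0,95],[0.06,0.215,0.135,0,0,0,95]]]'
python3 -m jog '[[[0,0.036,0,0,0,0,95],[0,0.073,0,0,0,0,95],[0,0.11,0,0,0,0,95],[0,0.147,0,0,0,0,95],[0,0.184,0,0,0,0,95],[0,0.221,0,0,0,2,95],[0,0.258,0,0,0,4,95],[0,0.295,0,0,0,6,95],[-0.005,0.33,0,0,0,9,95],[-0.015,0.365,0,0,0,9,95]]]'
python3 -m jog '[[[-0.01,0.035,0,0,0,0,95],[-0.017,0.07,0,0,0,0,95],[-0.024,0.105,0,0,0,0,95],[-0.03,0.14,0,0,0,0,95],[-0.034,0.17,0,0,0,0,95],[-0.037,0.195,0,0,0,0,95],[-0.038,0.206,0,0,0,0,95],[-0.038,0.207,0,0,0,0,95],[-0.038,0.207,0,0,0,0,95],[-0.038,0.207,0,0,0,0,95]]]'
python3 - <<'E'
from h import *
st();im=bot.camera('wrist');m=bot.camera_model('wrist');np.savez('w12.npz',K=m['K'],T=m['T']);st()
cv2.imwrite('pics/w12b.png',cv2.resize(im,(800,600),interpolation=cv2.INTER_CUBIC))
E
```

```text
clock: 26.4
eef_pos: [0.4934, -0.1826, 0.1788]
tool_rot: [-0.027, 1.0, -0.001, 0.0]
ft_force: [0.3, 0.4, -0.6]
grip_width: 0.0624
clock: 27.23
eef_pos: [0.4787, 0.1827, 0.1787]
tool_rot: [-0.106, 0.994, -0.0, 0.001]
ft_force: [1.5, -0.4, -0.4]
grip_width: 0.0624
clock: 28.07
eef_pos: [0.4405, 0.3864, 0.1785]
tool_rot: [-0.105, 0.994, -0.001, -0.0]
ft_force: [-0.1, -0.3, -1.7]
grip_width: 0.0625
t28.07 pos [0.4405 0.3864 0.1785] yaw_y 102.03 z [-0.    -0.002 -1.   ] w 0.0625 F [-0.1 -0.3 -1.7] q [ 0.72  0.44  0.13  1.26 -0.    0.51] tip 0.008
t28.12 pos [0.4407 0.3862 0.1787] yaw_y 101.99 z [-0.    -0.002 -1.   ] w 0.0625 F [-0.3  0.  -0.6] q [ 0.72  0.44  0.13  1.26 -0.    0.51] tip 0.008
```

View pics/w12b.png

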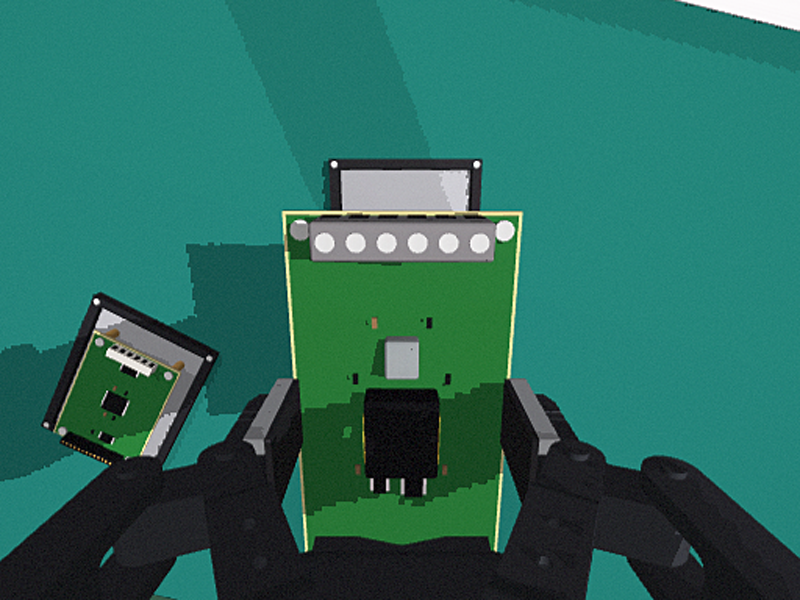

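```bash
python3 - <<'E'
from h import *
m=dict(np.load('w12.npz'));s=1/1.5625
a,b=[ray(m,np.array(p)*s,.008)[:2]*1000 for p in[(329,159),(482,160)]]
d=(b-a)/np.linalg.norm(b-a);n=np.array([d[1],-d[0]]);print(a,b,np.linalg.norm(b-a),'ang',np.degrees(np.arctan2(n[1],n[0])),'ctr',(a+b)/2+76*n)
a,b=[ray(m,np.array(p)*s,.1807)[:2]*1000 for p in[(282,211),(522,211)]]
d=(b-a)/np.linalg.norm(b-a);n=np.array([d[1],-d[0]]);print(np.linalg.norm(b-a),'ang',np.degrees(np.arctan2(n[1],n[0])),'ctr',(a+b)/2+62*n)
E
python3 -m jog '[[[0,0.001,-0.03,0,0,0,95],[0,0.001,-0.06,0,0,0,95],[0,0.001,-0.09,0,0,0,95],[0,0.001,-0.1,0,0,0,95],[0,0.001,-0.1,0,0,0,95],[0,0.001,-0.1,0,0,0,95]]]'
```

```text
[375.88787917 327.78372992] [357.06424556 419.1430938 ] 93.27841417258556 ang 11.642269028980625 ctr [440.91248709 388.8002523 ]
65.2862487330292 ang 12.015976945410374 ctr [440.83433828 387.17096652]
clock: 28.62
eef_pos: [0.4409, 0.388, 0.0793]
tool_rot: [-0.105, 0.995, -0.001, -0.0]
ft_force: [0.3, 0.2, -0.8]
grip_width: 0.0626
```

Both agree, so I'll lower the board.

```bash
python3 -m jog '[[[0,0.0005,-0.02,0,0,0,95],[0,0.0005,-0.038,0,0,0,95],[0,0.0005,-0.048,0,0,0,95],[0,0.0005,-0.052,0,0,0,95],[0,0.0005,-0.052,0,0,0,95],[0,0.0005,-0.052,0,0,0,95]]]'
python3 -m jog '[[[0,0,-0.003,0,0,0,95],[0,0,-0.005,0,0,0,95],[0,0,-0.007,0,0,0,95],[0,0,-0.007,0,0,0,95]]]'
```

```text
clock: 29.12
eef_pos: [0.4412, 0.3899, 0.0281]
tool_rot: [-0.105, 0.994, 0.0, 0.001]
ft_force: [-0.0, 0.4, -0.4]
grip_width: 0.0625
clock: 29.45
eef_pos: [0.4403, 0.3892, 0.0196]
tool_rot: [-0.105, 0.994, -0.001, -0.0]
ft_force: [-0.2, 0.5, -0.8]
grip_width: 0.0626
```

```bash
python3 -m jog '[[[0,0,-0.001,0,0,0,95],[0,0,-0.002,0,0,0,95],[0,0,-0.002,0,0,0,95]]]'
```

```text
clock: 29.7
eef_pos: [0.4405, 0.3894, 0.0189]
tool_rot: [-0.105, 0.994, -0.0, 0.0]
ft_force: [-2.3, -2.2, 5.2]
grip_width: 0.0627
```

```bash
python3 -m jog '[[[0,0,0,0,0,0,80],[0,0,0,0,0,0,65],[0,0,0,0,0,0,50],[0,0,0,0,0,0,35],[0,0,0,0,0,0,15],[0,0,0.004,0,0,0,0],[0,0,0.02,0,0,0,0],[0,0,0.05,0,0,0,0],[0,0,0.09,0,0,0,0],[0,0,0.13,0,0,0,0]]]'
python3 -m jog '[[[0,0,0.03,0,0,0,0],[0,0,0.06,0,0,0,0],[-0.02,-0.02,0.08,0,0,0,0],[-0.04,-0.05,0.1,0,0,0,0],[-0.06,-0.08,0.12,0,0,0,0],[-0.08,-0.11,0.13,0,0,0,0],[-0.1,-0.14,0.13,0,0,0,0],[-0.12,-0.17,0.13,0,0,0,0],[-0.13,-0.2,0.13,0,0,0,0],[-0.13,-0.2,0.13,0,0,0,0]]]'
python3 - <<'E'
from h import *
st()
for n in('top','scene'):
    im=bot.camera(n);cv2.imwrite(f'pics/{n}F.png',im)
a=cv2.imread('pics/topF.png')[90:290,80:400];b=cv2.imread('pics/sceneF.png')[140:300,150:430]
cv2.imwrite('pics/F.png',cv2.resize(a,None,fx=2.5,fy=2.5,interpolation=cv2.INTER_CUBIC))
cv2.imwrite('pics/G.png',cv2.resize(b,None,fx=2.8,fy=2.8,interpolation=cv2.INTER_CUBIC))
E
```

```text
clock: 30.53
eef_pos: [0.4396, 0.3886, 0.1482]
tool_rot: [-0.105, 0.994, -0.001, -0.001]
ft_force: [1.4, 0.2, -0.1]
grip_width: 0.0857
clock: 31.37
eef_pos: [0.3075, 0.1853, 0.2783]
tool_rot: [-0.104, 0.995, -0.001, -0.0]
ft_force: [-0.8, -0.2, -1.6]
grip_width: 0.0853
t31.37 pos [0.3075 0.1853 0.2783] yaw_y 101.95 z [-0.    -0.003 -1.   ] w 0.0853 F [-0.8 -0.2 -1.6] q [ 0.54 -0.06 -0.22  1.4  -0.    0.34] tip 0.008
```

View pics/F.png

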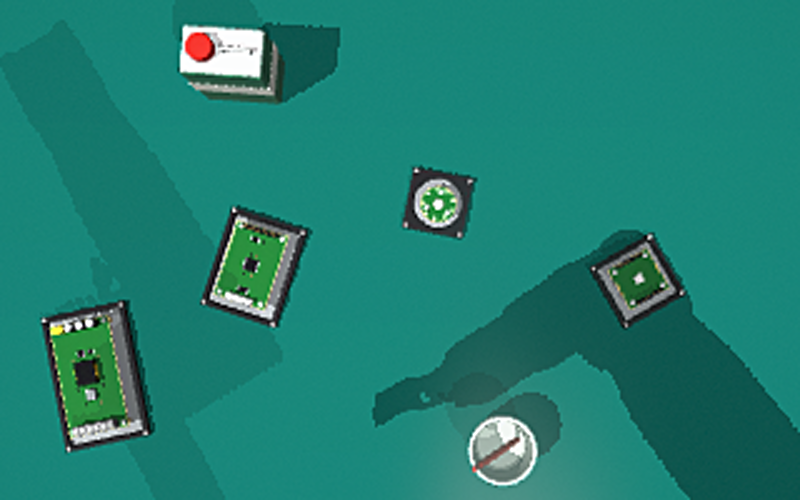

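Run:
```python
from h import *
T={'round':(634,6,0),'radio':(545.5,-213.8,30),'control':(563.5,211.5,-17.7),'power':(441,388.5,12)}
for n in('top','scene'):
    im=cv2.imread(f'pics/{n}F.png');m=bot.camera_model(n);h=cv2.cvtColor(im,cv2.COLOR_BGR2HSV)
    g=((h[...,0]>35)&(h[...,0]<75)&(h[...,1]>90)).astype('uint8')*255
    for k,(x,y,a) in T.items():
        u=proj(m,np.array([x,y,21])/1000).round().astype(int);q=np.zeros_like(g);cv2.circle(q,tuple(int(v) for v in u),45 if k=='power' else 28 if k=='control' else 17,255,-1);q&=g
        pts=cv2.findNonZero(q)[:,0].astype(float)
        w=np.array([ray(m,p,.021)[:2]*1000 for p in pts])
        r=cv2.minAreaRect(w.astype('float32'))
        print(n,k,'err',np.round(np.array(r[0])-[x,y],1),'size',np.round(r[1],0),'ang',round(r[2],1),'pallet',a)
    # cup/tin shift vs start
    i0=cv2.imread(f'pics/{n}0.png');
    for k,p,hw in(('cup',(.366,-.062,.03),28),('tin',(.77,.214,.1),34)):
        u=proj(m,np.array(p)).astype(int);A,B=[cv2.cvtColor(i[u[1]-hw:u[1]+hw,u[0]-hw:u[0]+hw],cv2.COLOR_BGR2GRAY).astype('float32') for i in(i0,im)]
        print(n,k,cv2.phaseCorrelate(A,B))
```

```text
top round err [-4.6  2.4] size [36. 36.] ang 89.8 pallet 0
top radio err [1.9 2.8] size [49. 49.] ang 29.5 pallet 30
top control err [-0.1  2.2] size [58. 84.] ang 72.7 pallet -17.7
top power err [0.8 2.8] size [122.  66.] ang 11.6 pallet 12
top cup ((0.0240064485948146, 0.018165029875991223), 0.9522515722115834)
top tin ((0.021828834654343154, -0.02672368665782443), 0.9926974257155333)
scene round err [-5.8 -2.6] size [36. 34.] ang 26.3 pallet 0
scene radio err [-0.8 -4.3] size [56. 46.] ang 29.9 pallet 30
scene control err [-1.1 -0.8] size [58. 86.] ang 72.8 pallet -17.7
scene power err [ 0.4 -0.6] size [120.  65.] ang 11.7 pallet 12
scene cup ((0.02238145396502844, 0.05901539410180234), 0.920389533440272)
scene tin ((-0.01392274181240083, 0.009284727744606869), 0.9966379186069524)
```

```bash
python3 -c "
from workcell import bot
print(bot.job_done())"
```

```text
the job is handed in; nothing more can be done
None
```

I took the stack apart and placed all four boards in their own pallets, component side up. I then handed the job in at about 31.5 s on the robot's clock; it reports no verdict.

**Setting down:** I lowered each board to light contact before opening the jaws. The wrist force was about 5–11 N at each touch-down. The tool height there matched feet on the pocket floor to within about 1 mm.

**Final camera checks (after release, arm clear):**

| Board | Off centre, top view | Off centre, scene view | Square to pocket |
|---|---|---|---|
| Power | 3 mm | 1 mm | within 0.5° |
| Control | 2 mm | 1.5 mm | within 0.5° |
| Radio | 3.5 mm | 4.5 mm | within 0.5° |
| Round | 5 mm | 6 mm | any turn allowed |

- **Cup and tin:** neither moved; the image shift was under 0.1 pixel in both views.
- **Round board:** it is the least well centred. I aimed for about 631 mm in x, but later views put the pocket at about 634 mm. A wrist picture after release measured 3.7 mm off centre, so the views disagree by about 2 mm. All are inside the 10 mm limit.
- **Not checked by eye:** I had used up my picture allowance, so the last scene picture was only measured by code. I did not measure the boards' tilt directly.

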